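Calibrate the lens meter: rail the lens carrier, hold the recessed key

ROBOT

A 6-joint arm with a two-finger parallel gripper is mounted at the origin on a cart in front of the work surface, level with it; the furniture and walls round the work are solid. World frame = base frame: x ahead of the robot, y to its left, z up, the work surface at z = 0. Lengths are in m, angles in rad, forces in N, time in s.
With the tool pointing down it reaches from about 0.375 to 0.975 m from the base axis. Payload 3.8 kg.
Tool frame: the origin (TCP) lies on the mounting face of the last link; the fingertips stand 173 mm ahead of it and the grasp point (between the pads) lies 155 mm ahead of it; z points along the fingers, y is the line along which they close (so a half turn about z gives the same grasp; the last joint's range is limited). The gripper opens to 85 mm and grips with 20 to 120 N. Pads are 22 mm wide; open, the fingers measure 114 mm over their backs; the gripper's body (76 mm by 85 mm) begins 54 mm behind the grasp point. The pads swing forward as they close: fully open they stand 13 mm farther back than shut.
Start: joints at [-1.33, 0.264, 1.604, -0, 1.274, -0.037], TCP at [0.185, -0.649, 0.405] pointing down, gripper open.
Joint ranges: [-2.63, 2.63], [-0.94, 2.18], [0.31, 2.57], [-1.31, 4.45], [0, 2.66], [-2.55, 2.55]. Speed limits (rad/s): [2.57, 2.57, 3.14, 3.14, 3.14, 3.14].

INTERFACE

Orientations are given as a rotation vector (axis times angle).
In Python, from workcell import bot gives the robot as it stands.
- The arm moves only by the tool drive_tool, never from a script. Its argument "increments" is a list of rows, each an object with "delta_pos": the shift along the tool's x, y, z in mm, a list of three; "turn": the turn about the tool's z in rad; "jaw": the opening, from -1 (shut) to 1 (fully open). A call has 1 to 8 rows; each row shifts and turns the commanded pose from where the row before left it, along the tool's axes as they then stand; what a row does not reach is not made up. A row lasts 1/12 s, in which the tool goes at most 41.7 mm and 7.16 degrees, less where a joint would pass 70% of its speed; a pose out of reach is approached as far as the arm can. A call is refused whole if a number of a shift passes 41.7 or a number of a turn 0.125, either way. A call with a gripper value outside its range is refused whole. The fingers move at their own pace and stop on an object; "grip_force" is the grip in N (left out, the last holds). Time passes only in rows, so rows that do not move let the fingers close. It gives the time, the measured TCP pose, the force, the opening and the grip force at its end, in the units of the state.
- bot.read_state(): the state, without advancing time (a new reading comes with each control period).
- bot.read_camera(name): name is "scene" or "side" or "wrist"; returns a dict with "pixels" (480x640x3 uint8, red, green, blue), "fovy" (degrees; the focal length in pixels is half the picture's height over the tangent of half this angle, whatever the lens; pixels are square), "cx", "cy" (the principal point, pixels), "camera_from_world" (4x4, takes a point from world to camera coordinates); the wrist camera has in their place "hand_eye" (4x4, takes a point from camera to tool coordinates, whose origin is the TCP and whose axes are the flange's). Camera axes: x right, y down, z forward; pixel columns grow to the right and rows downward; lengths in m; the calibration is good to about 2 mm. A picture is of the moment at which its call begins: read the wrist's pose just before it. There is no depth.
- bot.finish_job(): hands the job in; it is judged then, once.
The state is a dict: "time": time; "q": joint angles; "joint_vel": joint speeds; "joint_torque": joint torques, N m; "tool_pos": TCP position; "tcp_rot": TCP orientation; "wrist_force": force on the tool from outside, world axes, zero at the start; "torque": the same for the moment, N m; "width": opening from 0.0 (shut) to 1.0 (fully open); "grip_force": force on a finger pad.
Only numpy, scipy, OpenCV 4.12 (cv2) and the standard library are available. Lean on these libraries where they do the work, as an engineer would, in place of code of your own. Each camera call takes 0.05 s, during which the arm holds its last target. There are 200 camera calls.

TASK

To calibrate the lens meter, take the lens carrier off its parking stand, hook it over the round rail near the rail end that is farther from the pointer post, slide it along the rail without lifting it off until it is in line with the pointer, and let go of it there. Only then take the screwdriver from its wooden block, reach its lower end through the round opening in the top of the meter and push the recessed key fully down; finish while still gripping the driver and holding the key down. Do not shove the spray bottle, the round tin or the small lens box aside.

Things in the scene. Friction and masses are not known exactly. Their poses are not given: they have to be found in the camera images.
- carrier_grip (a point): Middle of the grip tab on top of the loose lens carrier. The tab is 12 mm thick along the carrier's y, 18 mm along x, 44 mm tall (22 mm above and below this point); below it lies a crown 22 x 24 mm, 6 mm thick. The crown's underside, which bears on the rail, is 28 mm below this point. z up, -x the lens side. Fingers fit best closing along y.
- rail_mid (a point): Middle of the axis of a fixed steel rail, 10 mm in diameter, 125 mm above the worktop, along this frame's y. z up, -x faces the robot. End posts at y = +132 and -132 mm; 250 mm of clear rail between. Base plate 80 x 300 x 8 mm below. A carrier hanging on the rail has its tab's middle 33 mm above this axis.
- pointer_tip (a point): Tip of a fixed dark post, 12 mm thick with a conical point, on the rail's base plate, 33 mm in front of the rail axis (-x), the tip 76 mm above the worktop. Axes as the rail's. It marks where along the rail (y) the carrier's middle must be; it stands up to 60 mm to either side of the rail's middle.
- driver_grip (a point): On the axis of the screwdriver, 60 mm above its lower end, 33 mm below its top: the middle of what stands out of the block. z points to the cap. The driver stands upright in a wooden block, 54 x 54 x 30 mm tall, in a loose hole 11.5 mm wide, 25 mm deep; pull it straight up by 30 mm or more.
- driver_tip (a point): Lower, flat end of the screwdriver, on its axis (in the block's hole at the start, 5 mm above the worktop).
- aperture (a point): Centre of the round opening, 16 mm in diameter, in the flat top (50 mm above the worktop) of the meter, a fixed grey box 100 x 92 mm with a dark display strip along its far edge. The point lies level with the top; z is up. The white key, 14 mm across, lies straight below, its face 19 mm under the top at rest.
- key (a joint): The recessed key: how far it is pressed down, in m, 0 at rest, 0.006 at its stop. A spring returns it: about 1.8 N to start it, 4.5 N to hold it at its stop. The driver's own weight does not press it.
- driver: Precision screwdriver, loose, 32 g, 93 mm long: round bright shaft 9 mm thick, flat black cap 18 mm across, 7 mm thick on top. Origin at its lower end, z to the cap.
- meter: The meter, a fixed grey box 100 x 92 mm and 50 mm tall, the key included. Origin under its centre; z up, +x to the edge with the dark display strip. The round opening lies 12 mm to -x and 14 mm to +y of its centre. It stands in a gap about 250 mm wide between two tall machines (their near faces about 0.48 m ahead of the robot): come at it from the robot's side.
- spray: White lens-spray bottle, loose, 50 mm in diameter, 131 mm tall, a bystander behind the rail. Origin under its centre.
- tin: Round tin, loose, 54 mm in diameter, 22 mm tall, a bystander. Origin under its centre.
- small_box: Small black box with a clear lid, loose, 29 x 32 x 17 mm, a bystander. Origin under its centre.
- carrier: Lens carrier, 90 g: upside-down aluminium U with tab, a black-rimmed 40 mm lens on its -x leg. Origin: middle of the crown's underside. Slot along y, 14 mm wide, straight for 31 mm down, then flaring to 34 mm; lowest point 44 mm below the origin; 40 mm overall in x and y. It starts astride a 10 mm upright board on a small stand; lift straight off. It may hang either way round.

How it is judged:
On the way, in this order (a step that is already met when the one before it is completed fails the run):
1. the carrier is hooked over the rail, more than 55 mm along it from the pointer (x of carrier_grip in the frame of rail_mid between -0.012 and 0.012 m and z of carrier_grip in the frame of rail_mid between 0.026 and 0.045 m and angle between carrier_grip's own z axis and vertical below 0.25 rad and (y of carrier_grip in the frame of pointer_tip above 0.055 m or y of carrier_grip in the frame of pointer_tip below -0.055 m)), for 0.1 s.
2. still hooked, it passes along the rail 20 to 50 mm from the pointer (x of carrier_grip in the frame of rail_mid between -0.012 and 0.012 m and z of carrier_grip in the frame of rail_mid between 0.026 and 0.045 m and angle between carrier_grip's own z axis and vertical below 0.25 rad and (y of carrier_grip in the frame of pointer_tip between 0.02 and 0.05 m or y of carrier_grip in the frame of pointer_tip between -0.05 and -0.02 m)), for 0.04 s.
3. it hangs released on the rail, within 8 mm of the pointer along the rail (x of carrier_grip in the frame of rail_mid between -0.008 and 0.008 m and z of carrier_grip in the frame of rail_mid between 0.028 and 0.038 m and angle between carrier_grip's own z axis and vertical below 0.25 rad and y of carrier_grip in the frame of pointer_tip between -0.008 and 0.008 m and contact force between the fingers and carrier below 0.1 N), for 0.2 s.
At the end, for the whole second after the job is handed in: The carrier hangs on the rail, released, within 8 mm of the pointer along the rail; the driver, gripped by the fingers and within 20 degrees of upright, reaches at least 18 mm into the meter's opening and holds the key at least 4 of its 6 mm down with more than 1.5 N, through the last second (all of step 3 and value of joint key above 0.004 m and contact force between driver and meter above 1.5 N and contact force between the fingers and driver above 2 N and horizontal distance between driver_tip and aperture below 0.008 m and z of driver_tip in the frame of aperture below -0.018 m and angle between driver_grip's own z axis and vertical below 0.35 rad); the arm keeps its last pose, push and grip.
It fails at once if the key is pressed before the carrier is at the pointer (value of joint key above 0.003 m and (y of carrier_grip in the frame of pointer_tip above 0.015 m or y of carrier_grip in the frame of pointer_tip below -0.015 m)).
It fails at once if the spray bottle, tin or small box is shoved aside by more than 40 mm (distance of any of spray, tin, small_box from where it was at the start of the episode above 0.04 m).
It also fails if it takes over 53 s, if anything falls off the work surface, if the arm or the gripper's body presses on something with over 40 N, if the wrist force passes 120 N, or if a joint passes its speed limit or range.

## Working session

There is one attempt and no reset: what is moved stays moved. The work goes in short steps, Python scripts to look and compute and a tool call to move; the robot and the scene stay as the last step left them, time stands still between calls to the robot, and variables do not carry over. Pictures are saved under pics/ and viewed, at most 10 in all, crops included, and the job is handed in when it is done.

Besides the shell and the picture viewer there is one more tool, called after "Emit:" as name([rows], argument=value, ...), one row to a line, values as JSON. drive_tool: Moves the arm, as the interface text tells. Its arguments: {"type":"object","properties":{"increments":{"type":"array"},"grip_force":{"type":"number"}},"required":["increments"]}

```bash
mkdir -p pics; ls; cat > h.py <<'E'
import numpy as np, cv2, pickle
from scipy.spatial.transform import Rotation as R
from workcell import bot
def snap(name,fn):
    s=bot.read_state(); c=bot.read_camera(name)
    if 'hand_eye' in c:
        T=np.eye(4);T[:3,:3]=R.from_rotvec(s['tcp_rot']).as_matrix();T[:3,3]=s['tool_pos']
        c['wc']=T@np.array(c['hand_eye'])
    else: c['wc']=np.linalg.inv(np.array(c['camera_from_world']))
    c['f']=240/np.tan(np.radians(c['fovy'])/2)
    pickle.dump(c,open('pics/'+fn+'.pkl','wb'))
    cv2.imwrite('pics/'+fn+'.png',c['pixels'][:,:,::-1]); return c
def load(fn): return pickle.load(open('pics/'+fn+'.pkl','rb'))
def ray(c,u,v):
    d=np.array([(u-c['cx'])/c['f'],(v-c['cy'])/c['f'],1.]); return c['wc'][:3,3],c['wc'][:3,:3]@d
def atz(c,u,v,z):
    o,d=ray(c,u,v); return o+d*(z-o[2])/d[2]
def tri(*obs):
    A=np.zeros((3,3));b=np.zeros(3)
    for c,u,v in obs:
        o,d=ray(c,u,v);d=d/np.linalg.norm(d);P=np.eye(3)-np.outer(d,d);A+=P;b+=P@o
    p=np.linalg.solve(A,b); return p
def proj(c,p):
    q=np.linalg.inv(c['wc'])@np.append(p,1); return c['cx']+c['f']*q[0]/q[2],c['cy']+c['f']*q[1]/q[2]
E
python3 - <<'E'
from h import *
for n in('scene','side','wrist'):
    c=snap(n,n+'0'); print(n,c['fovy'],c['cx'],c['cy'],c['wc'].round(3).tolist())
print(bot.read_state())
E
```

```text
pics
scene 46.04313181888074 318.86741725658254 240.77358719056866 [[0.449, -0.45, 0.772, -0.441], [-0.893, -0.202, 0.401, -0.494], [-0.025, -0.87, -0.493, 0.701], [0.0, 0.0, 0.0, 1.0]]
side 57.371865224356355 319.92257983472723 240.521838102339 [[-0.982, -0.097, 0.162, 0.352], [-0.189, 0.53, -0.827, 0.671], [-0.006, -0.842, -0.539, 0.559], [0.0, 0.0, 0.0, 1.0]]
wrist 60.674239144214184 325.7695600176339 241.02713443302747 [[0.274, -0.915, -0.297, 0.261], [-0.962, -0.262, -0.081, -0.627], [-0.004, 0.308, -0.951, 0.373], [0.0, 0.0, 0.0, 1.0]]
{'time': 0.15, 'q': array([-1.32992020e+00,  2.64596285e-01,  1.60508827e+00, -2.68409758e-05,
        1.27373707e+00, -3.68828122e-02]), 'joint_vel': array([ 0.00030419, -0.00279693, -0.00377439,  0.00103348, -0.00174165,
       -0.00057506]), 'joint_torque': array([ 2.43428067e-04, -5.15904951e+01, -3.67960346e+01, -2.47800415e-05,
        7.99267640e-03,  1.61861948e-05]), 'tool_pos': array([ 0.1850249 , -0.64885886,  0.40362175]), 'tcp_rot': array([-3.10954348e+00, -4.34662272e-01,  3.32424510e-04]), 'wrist_force': array([ 0.26474789,  0.02188621, -0.13323299]), 'torque': array([ 0.05836348, -0.01106278, -0.04738135]), 'grip_force': 0.0, 'width': 0.9984534147878167}
```

View pics/scene0.png

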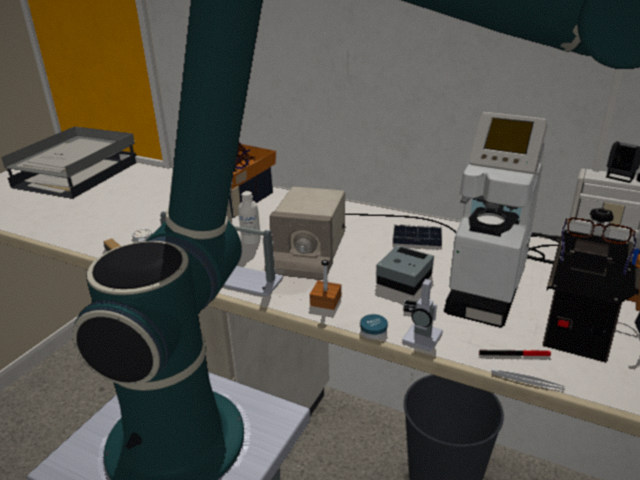

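View pics/side0.png

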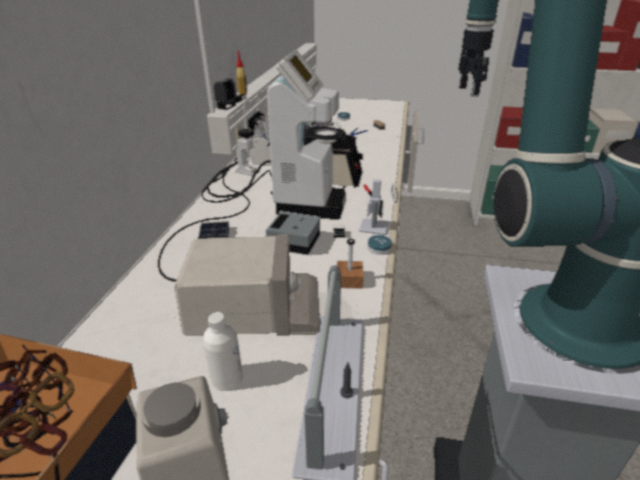

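The scene shows the carrier on its stand at about (424,300), the driver at (326,265), the tin at (374,324) and the meter at (405,265). In the side view the rail runs from (335,272) to (315,405), with the pointer at (347,368). I'll enlarge the relevant parts.

```bash
python3 - <<'E'
from h import *
a=load('scene0')['pixels'][225:355,300:450,::-1]; b=load('side0')['pixels'][170:300,320:420,::-1]; d=load('side0')['pixels'][250:480,280:400,::-1]
a=cv2.resize(a,(450,390),interpolation=2); b=cv2.resize(b,(300,390),interpolation=2)
cv2.imwrite('pics/c1.png',np.hstack([a,b]))   # scale3
d=cv2.resize(load('side0')['pixels'][255:480,270:400,::-1],None,fx=2.6,fy=2.6,interpolation=2)
e=cv2.resize(load('scene0')['pixels'][205:325,200:360,::-1],None,fx=2.6,fy=2.6,interpolation=2)
e=np.vstack([e,np.zeros((d.shape[0]-e.shape[0],e.shape[1],3),np.uint8)])
cv2.imwrite('pics/c2.png',np.hstack([d,e])); print(d.shape)
E
```

```text
(585, 338, 3)
```

View pics/c1.png

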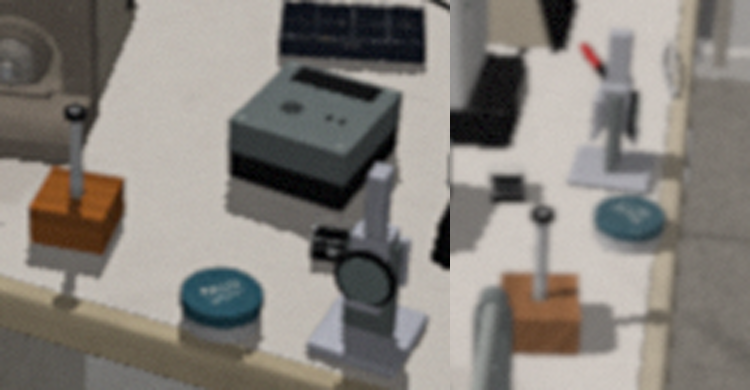

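View pics/c2.png

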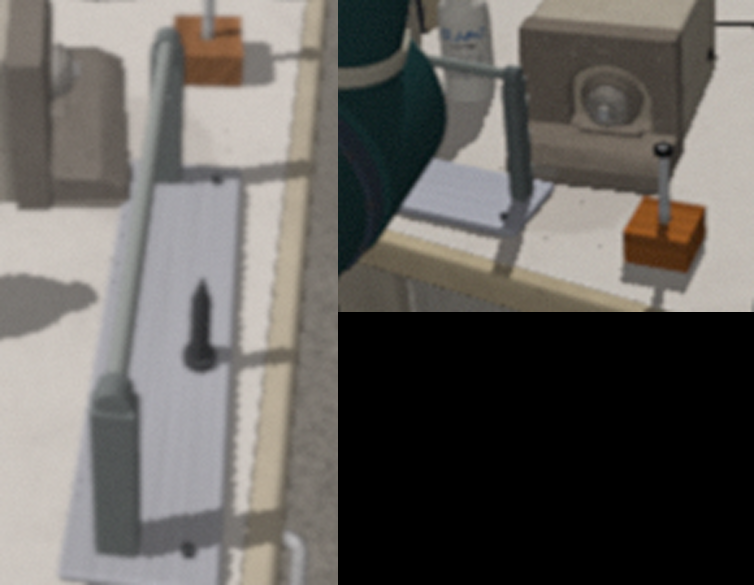

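```bash
python3 - <<'E'
from h import *
s=load('scene0');d=load('side0')
p=lambda n,v:print(n,np.round(v,4))
p('tabtop',tri((s,427,281),(d,377,181.7)))
p('cap',tri((s,325,261.5),(d,350.7,240.5)))
p('cap@z',atz(s,325,262,.098)); p('cap@z',atz(d,350.7,240.8,.098))
p('ap',atz(s,397,260.7,.05))
p('tin',atz(s,374,322,.022));p('box',atz(d,489.5/3,0,.0) if 0 else atz(d,(508-450)/3+320,186/3+170,.017))
f=lambda u,v:(u/2.6+270,v/2.6+255)
p('far',atz(d,*f(168,40),.128));p('near',atz(d,*f(115,385),.128));p('pt',atz(d,*f(203,281),.076))
p('far tri',tri((s,268,232),(d,*f(168,35))))
for q in((61,575),(221,588),(242,180),(133,165)): p('plate',atz(d,*f(*q),.008))
p('spray',atz(d,225,385,0))
# meter top corners scene c1
for q in((231,122),(290,68),(401,96),(345,155)): p('meter',atz(s,q[0]/3+300,q[1]/3+225,.05))
for q in((34,197),(75,170),(123,180),(90,212)): p('block',atz(s,q[0]/3+300,q[1]/3+225,.03))
for q in((308,345),(340,300),(427,322),(400,362)): p('stand',atz(s,q[0]/3+300,q[1]/3+225,.006))
E
```

```text
tabtop [ 0.4018 -0.2716  0.1258]
cap [ 0.4324 -0.0512  0.0963]
cap@z [ 0.4306 -0.0532  0.098 ]
cap@z [ 0.4308 -0.0453  0.098 ]
ap [ 0.57   -0.1593  0.05  ]
tin [ 0.3811 -0.1816  0.022 ]
box [ 0.4761 -0.2047  0.017 ]
far [0.4399 0.0957 0.128 ]
near [0.4217 0.3533 0.128 ]
pt [0.3963 0.2407 0.076 ]
far tri [0.4424 0.0881 0.1282]
plate [0.4455 0.3762 0.008 ]
plate [0.3682 0.3681 0.008 ]
plate [0.3883 0.086  0.008 ]
plate [0.465  0.0849 0.008 ]
spray [0.5863 0.2521 0.    ]
meter [ 0.5329 -0.1271  0.05  ]
meter [ 0.6231 -0.1393  0.05  ]
meter [ 0.6178 -0.2272  0.05  ]
meter [ 0.5253 -0.2149  0.05  ]
block [ 0.415  -0.0276  0.03  ]
block [ 0.4572 -0.0387  0.03  ]
block [ 0.4599 -0.075   0.03  ]
block [ 0.415  -0.0708  0.03  ]
stand [ 0.3719 -0.2439  0.006 ]
stand [ 0.424  -0.2477  0.006 ]
stand [ 0.4257 -0.3052  0.006 ]
stand [ 0.3804 -0.301   0.006 ]
```

The carrier tab top comes out at about (0.402,-0.272,0.126). The rail middle is at about (0.431,0.224), turned +0.07 rad. The pointer is at y' ≈ +0.02, so the far rail end is the -y one, near y = 0.09. The driver is at about (0.431,-0.05) and the aperture at about (0.570,-0.159). Next I move above the carrier.

Emit:
drive_tool([
  {"delta_pos": [0, 0, 0], "turn": 0.1, "jaw": 1},
  {"delta_pos": [0, 0, 0], "turn": 0.1, "jaw": 1},
  {"delta_pos": [0, 0, 0], "turn": 0.078, "jaw": 1},
  {"delta_pos": [18, -34, 5], "turn": 0, "jaw": 1},
  {"delta_pos": [18, -34, 5], "turn": 0, "jaw": 1},
  {"delta_pos": [18, -34, 5], "turn": 0, "jaw": 1},
  {"delta_pos": [18, -34, 5], "turn": 0, "jaw": 1},
  {"delta_pos": [18, -34, 5], "turn": 0, "jaw": 1},
])

```text
time: 0.82
tool_pos: [0.2755, -0.4774, 0.379]
tcp_rot: [-3.141, 0.001, 0.0]
wrist_force: [0.0, 0.6, 0.2]
width: 1.003
grip_force: 0.0
```

Emit:
drive_tool([
  {"delta_pos": [18, -34, 5], "turn": 0, "jaw": 1},
  {"delta_pos": [18, -34, 5], "turn": 0, "jaw": 1},
  {"delta_pos": [18, -34, 5], "turn": 0, "jaw": 1},
  {"delta_pos": [18, -34, 5], "turn": 0, "jaw": 1},
  {"delta_pos": [18, -34, 5], "turn": 0, "jaw": 1},
  {"delta_pos": [15, -37, 5], "turn": 0, "jaw": 1},
  {"delta_pos": [0, 0, 0], "turn": 0, "jaw": 1},
  {"delta_pos": [0, 0, 0], "turn": 0, "jaw": 1},
])

```text
time: 1.48
tool_pos: [0.3806, -0.2701, 0.3491]
tcp_rot: [-3.141, -0.007, 0.001]
wrist_force: [-0.5, 0.3, -0.1]
width: 1.003
grip_force: 0.0
```

```bash
python3 - <<'E'
from h import *
snap('wrist','w1'); s=bot.read_state(); print(s['tool_pos'],s['tcp_rot'],s['q'],s['time'])
E
```

```text
[ 0.38039139 -0.27147302  0.34953469] [ 3.14125353e+00  3.77835820e-03 -6.03920775e-04] [-6.72959080e-01 -9.22499783e-02  2.09398703e+00 -5.53744010e-04
  1.13994581e+00  8.95662901e-01] 1.5333
```

View pics/w1.png

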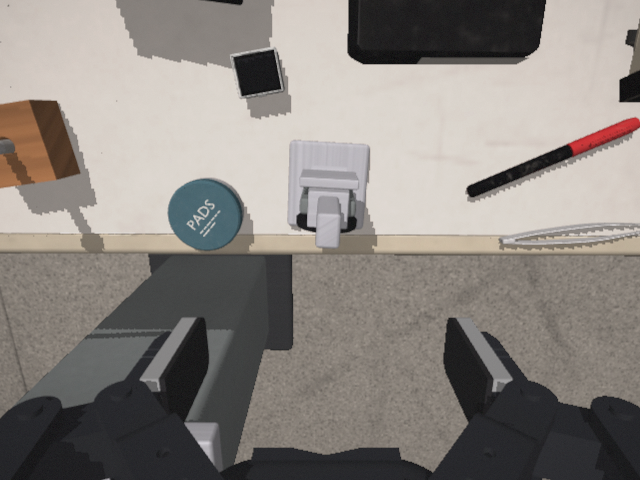

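Close view: the tab's top face is centred at about (328,239). The stand plate's corners are at (291,141) and (369,146), so the yaw is slight. The tin is at (205,214) and the box at (259,73).

```bash
python3 - <<'E'
from h import *
w=load('w1');s=load('scene0');d=load('side0')
p=lambda n,v:print(n,np.round(v,4))
p('tab',tri((w,328,239),(s,427,281),(d,377,181.7)))
p('tab@.126',atz(w,328,239,.126))
for q in((316,247),(339,247),(341,200),(318,199)):p('tabc',atz(w,*q,.126))
for q in((293,141),(369,146),(366,230),(289,228)):p('st',atz(w,*q,.008))
for q in((300,188),(359,189)):p('crown?',atz(w,*q,.07))
p('block top',atz(w,6,146,.03));p('box',atz(w,259,73,.017));p('tin',atz(w,203,213,.022))
c=cv2.resize(w['pixels'][120:260,260:400,::-1],None,fx=4,fy=4,interpolation=2);cv2.imwrite('pics/w1c.png',c)
E
```

```text
tab [ 0.4002 -0.2712  0.1267]
tab@.126 [ 0.3981 -0.2708  0.126 ]
tabc [ 0.394  -0.2648  0.126 ]
tabc [ 0.394  -0.2763  0.126 ]
tabc [ 0.4178 -0.2769  0.126 ]
tabc [ 0.4182 -0.2659  0.126 ]
st [ 0.4363 -0.2451  0.008 ]
st [ 0.4329 -0.3013  0.008 ]
st [ 0.368  -0.3013  0.008 ]
st [ 0.3694 -0.2405  0.008 ]
crown? [ 0.413  -0.2537  0.07  ]
crown? [ 0.4125 -0.2899  0.07  ]
block top [ 0.4338 -0.0488  0.03  ]
box [ 0.4821 -0.2235  0.017 ]
tin [ 0.3848 -0.1781  0.022 ]
```

View pics/w1c.png

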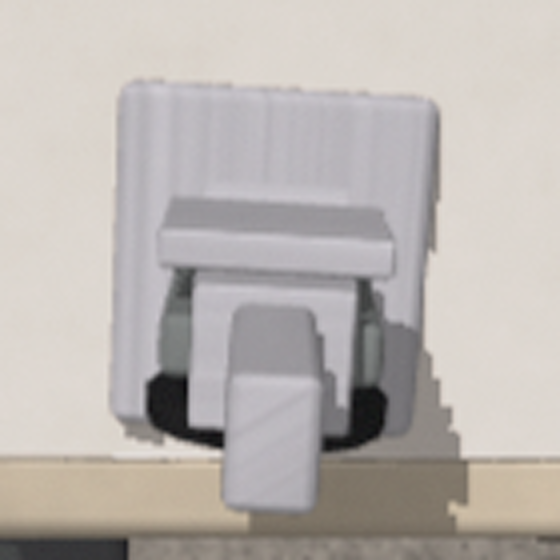

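Emit:
drive_tool([
  {"delta_pos": [11, 0, 10], "turn": 0.055, "jaw": 0},
  {"delta_pos": [11, -0.5, 15], "turn": 0, "jaw": 0},
  {"delta_pos": [0, 0, 20], "turn": 0, "jaw": 0},
  {"delta_pos": [0, 0, 20], "turn": 0, "jaw": 0},
  {"delta_pos": [0, 0, 15], "turn": 0, "jaw": 0},
  {"delta_pos": [0, 0, 7.5], "turn": 0, "jaw": 0},
  {"delta_pos": [0, 0, 0], "turn": 0, "jaw": 0},
  {"delta_pos": [0, 0, 0], "turn": 0, "jaw": 0},
], grip_force=50)

```text
time: 2.2
tool_pos: [0.4019, -0.2733, 0.2623]
tcp_rot: [3.14, -0.089, -0.0]
wrist_force: [0.9, -0.4, -1.0]
width: 0.499
grip_force: 0.0
```

```bash
python3 - <<'E'
from h import *
w=snap('wrist','w2'); s=bot.read_state(); print(s['tool_pos'],s['tcp_rot'],s['width'],s['wrist_force'])
E
```

```text
[ 0.40232161 -0.27332859  0.26300451] [ 3.13951878e+00 -8.86576931e-02  1.53051584e-03] 0.5019678796634924 [-0.64198431  0.52275557 -0.08384437]
```

View pics/w2.png

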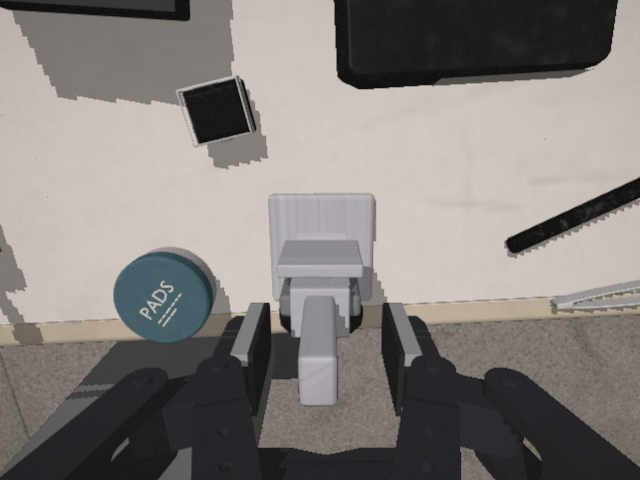

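Emit:
drive_tool([
  {"delta_pos": [0, -2, 0], "turn": 0, "jaw": -1},
  {"delta_pos": [0, 0, 0], "turn": 0, "jaw": -1},
  {"delta_pos": [0, 0, 0], "turn": 0, "jaw": -1},
  {"delta_pos": [0, 0, 0], "turn": 0, "jaw": -1},
  {"delta_pos": [0, 0, 0], "turn": 0, "jaw": -1},
  {"delta_pos": [0, 0, 0], "turn": 0, "jaw": -1},
  {"delta_pos": [0, 0, 0], "turn": 0, "jaw": -1},
  {"delta_pos": [0, 0, 0], "turn": 0, "jaw": -1},
])

```text
time: 2.92
tool_pos: [0.4028, -0.2706, 0.2634]
tcp_rot: [3.139, -0.086, 0.002]
wrist_force: [-1.4, -0.6, 6.1]
width: 0.134
grip_force: 49.1
```

Emit:
drive_tool([
  {"delta_pos": [0, 0, -10], "turn": 0, "jaw": -1},
  {"delta_pos": [0, 0, -20], "turn": 0, "jaw": -1},
  {"delta_pos": [0, 0, -20], "turn": 0, "jaw": -1},
  {"delta_pos": [0, 0, -20], "turn": 0, "jaw": -1},
  {"delta_pos": [0, 0, -20], "turn": 0, "jaw": -1},
  {"delta_pos": [0, 0, -20], "turn": 0, "jaw": -1},
  {"delta_pos": [0, 0, 0], "turn": 0, "jaw": -1},
  {"delta_pos": [0, 0, 0], "turn": 0, "jaw": -1},
])

```text
time: 3.58
tool_pos: [0.4026, -0.2704, 0.3735]
tcp_rot: [3.139, -0.086, 0.004]
wrist_force: [0.6, -0.4, -2.0]
width: 0.133
grip_force: 49.2
```

```bash
python3 - <<'E'
from h import *
w=snap('wrist','w3'); x=snap('scene','s3'); s=bot.read_state(); print(s['tool_pos'],s['tcp_rot'],s['width'],s['wrist_force'],s['q'])
cv2.imwrite('pics/j3.png',np.hstack([cv2.resize(w['pixels'],(480,360))[:,:,::-1],cv2.resize(x['pixels'][150:390,320:530],(315,360))[:,:,::-1]]))
E
```

```text
[ 0.40184691 -0.26984735  0.37105767] [-3.13926962e+00  8.64686479e-02  2.41720076e-03] 0.1355800599126817 [-1.19278853 -0.94098241 -0.08269299] [-6.42830668e-01 -7.67531503e-02  2.03827160e+00  3.82910674e-05
  1.18198436e+00  9.83025570e-01]
```

View pics/j3.png

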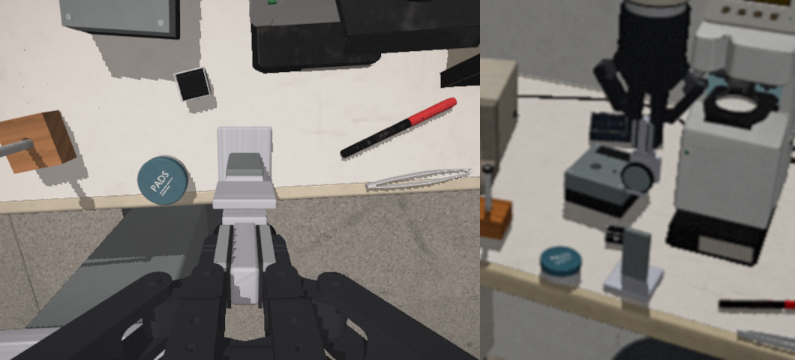

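The carrier is held and the stand is empty. Now I move over the far half of the rail.

Emit:
drive_tool([
  {"delta_pos": [0, 0, 0], "turn": -0.125, "jaw": -1},
  {"delta_pos": [5.8, -37, 0], "turn": 0, "jaw": -1},
  {"delta_pos": [5.8, -37, 0], "turn": 0, "jaw": -1},
  {"delta_pos": [5.8, -37, 0], "turn": 0, "jaw": -1},
  {"delta_pos": [5.8, -37, 0], "turn": 0, "jaw": -1},
  {"delta_pos": [5.8, -37, 0], "turn": 0, "jaw": -1},
  {"delta_pos": [5.8, -37, 0], "turn": 0, "jaw": -1},
  {"delta_pos": [5.8, -37, 0], "turn": 0, "jaw": -1},
])

```text
time: 4.35
tool_pos: [0.4237, -0.0073, 0.3703]
tcp_rot: [-3.139, -0.109, 0.005]
wrist_force: [0.5, 0.4, -1.0]
width: 0.133
grip_force: 49.4
```

Emit:
drive_tool([
  {"delta_pos": [5.8, -38, 0], "turn": 0, "jaw": -1},
  {"delta_pos": [5.8, -38, 0], "turn": 0, "jaw": -1},
  {"delta_pos": [5.8, -38, 0], "turn": 0, "jaw": -1},
  {"delta_pos": [5.8, -38, 0], "turn": 0, "jaw": -1},
  {"delta_pos": [0, 0, 0], "turn": 0, "jaw": -1},
  {"delta_pos": [0, 0, 0], "turn": 0, "jaw": -1},
  {"delta_pos": [0, 0, 0], "turn": 0, "jaw": -1},
])

```text
time: 4.93
tool_pos: [0.4366, 0.1441, 0.3706]
tcp_rot: [3.138, 0.112, -0.005]
wrist_force: [-0.6, -0.7, -1.5]
width: 0.139
grip_force: 49.6
```

```bash
python3 - <<'E'
from h import *
w=snap('wrist','w4'); x=snap('side','d4'); s=bot.read_state(); print(s['tool_pos'],s['tcp_rot'],s['width'],s['wrist_force'],s['q'])
cv2.imwrite('pics/j4.png',np.hstack([cv2.resize(w['pixels'],(480,360))[:,:,::-1],cv2.resize(x['pixels'][180:420,250:450],(300,360))[:,:,::-1]]))
E
```

```text
[0.4369302  0.14308895 0.37114394] [ 3.1388426   0.1076326  -0.00316858] 0.1294913714666732 [-0.39321314  0.61779288 -0.27368586] [ 2.62455719e-01 -1.26557970e-01  2.08296960e+00 -4.56939472e-04
  1.18735092e+00  1.76486924e+00]
```

View pics/j4.png

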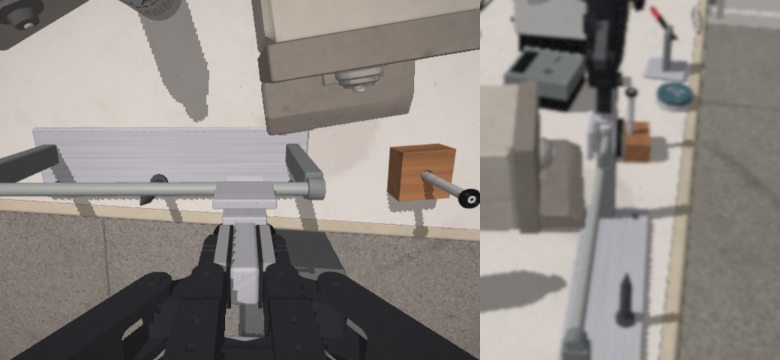

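The carrier is above the far half of the rail. In wrist pixels (4/3 scale) the rail axis runs from (0,252) to (413,250), the post top is at about (420,250), the pointer tip at about (191,270) and the driver cap at about (627,264).

```bash
python3 - <<'E'
from h import *
w=load('w4');d=load('side0');s=load('scene0')
p=lambda n,v:print(n,np.round(v,4))
k=4/3
# refine rail rows in wrist: column profiles
g=cv2.cvtColor(w['pixels'],cv2.COLOR_RGB2GRAY)
for u in(20,80,140,250,380,400):
    print(u,g[236:268,u].tolist())
p('railL',atz(w,20,251.5,.125));p('railR',atz(w,400,250.5,.125));p('post',atz(w,420,250,.128))
p('pt',atz(w,191,270,.076));p('pt tri',tri((w,191,270),(d,348,363)))
p('cap',atz(w,627,264,.098));p('cap tri',tri((w,627,264),(s,325,261.5),(d,350.7,240.5)))
print('expected',proj(w,[.3963,.2407,.076]),proj(w,[.4399,.0957,.128]))
cv2.imwrite('pics/w4c.png',cv2.resize(w['pixels'][215:300,150:290,::-1],None,fx=5,fy=5,interpolation=2))
E
```

```text
20 [60, 59, 59, 57, 58, 58, 58, 102, 137, 146, 154, 158, 161, 165, 164, 166, 163, 160, 156, 150, 144, 137, 129, 115, 99, 137, 187, 204, 204, 193, 164, 160]
80 [114, 111, 113, 115, 114, 110, 98, 113, 142, 154, 160, 163, 166, 170, 173, 173, 170, 164, 158, 153, 146, 137, 127, 115, 99, 110, 119, 120, 132, 172, 208, 207]
140 [178, 180, 181, 183, 179, 177, 177, 159, 142, 154, 161, 166, 169, 177, 180, 179, 174, 167, 161, 155, 148, 138, 128, 113, 97, 105, 129, 134, 175, 208, 209, 210]
250 [186, 186, 184, 184, 186, 183, 163, 138, 149, 160, 164, 168, 174, 186, 191, 187, 180, 170, 163, 153, 145, 137, 125, 109, 109, 122, 129, 136, 135, 178, 212, 213]
380 [180, 182, 183, 182, 181, 180, 162, 144, 153, 162, 166, 169, 175, 180, 181, 179, 174, 168, 159, 151, 142, 133, 120, 102, 106, 123, 131, 134, 134, 135, 176, 209]
400 [74, 74, 74, 76, 74, 74, 96, 132, 155, 162, 166, 170, 173, 176, 179, 179, 173, 165, 157, 150, 142, 133, 120, 101, 94, 114, 130, 135, 134, 135, 134, 133]
railL [0.4271 0.314  0.125 ]
railR [0.4426 0.1031 0.125 ]
post [0.4447 0.0929 0.128 ]
pt [0.4015 0.2353 0.076 ]
pt tri [0.398  0.2366 0.0707]
cap [ 0.4346 -0.0471  0.098 ]
cap tri [ 0.4331 -0.0505  0.0956]
expected (np.float64(183.44297886721384), np.float64(276.45320538168795)) (np.float64(413.63383561308035), np.float64(257.8750689147955))
```

Emit:
drive_tool([
  {"delta_pos": [2, 0, 10], "turn": 0, "jaw": -1},
  {"delta_pos": [0, 0, 15], "turn": 0, "jaw": -1},
  {"delta_pos": [0, 0, 12], "turn": 0, "jaw": -1},
  {"delta_pos": [0, 0, 9], "turn": 0, "jaw": -1},
  {"delta_pos": [0, 0, 0], "turn": 0, "jaw": -1},
  {"delta_pos": [0, 0, 0], "turn": 0, "jaw": -1},
])

```text
time: 5.53
tool_pos: [0.439, 0.1438, 0.3253]
tcp_rot: [3.139, 0.108, -0.003]
wrist_force: [-0.6, -0.3, -0.7]
width: 0.131
grip_force: 49.4
```

Emit:
drive_tool([
  {"delta_pos": [0, 0, 4], "turn": 0, "jaw": -1},
  {"delta_pos": [0, 0, 0], "turn": 0, "jaw": -1},
])

```text
time: 5.7
tool_pos: [0.4394, 0.1443, 0.3222]
tcp_rot: [-3.14, -0.109, -0.0]
wrist_force: [-0.1, -0.7, -0.7]
width: 0.13
grip_force: 49.4
```

Emit:
drive_tool([
  {"delta_pos": [0, 0, 2], "turn": 0, "jaw": -1},
  {"delta_pos": [0, 0, 0], "turn": 0, "jaw": -1},
])

```text
time: 5.87
tool_pos: [0.4393, 0.1444, 0.3203]
tcp_rot: [-3.14, -0.11, -0.0]
wrist_force: [0.1, -0.4, -0.5]
width: 0.135
grip_force: 49.4
```

Emit:
drive_tool([
  {"delta_pos": [0, 0, 1.5], "turn": 0, "jaw": -1},
  {"delta_pos": [0, 0, 0], "turn": 0, "jaw": -1},
  {"delta_pos": [0, 0, 0], "turn": 0, "jaw": -1},
])

```text
time: 6.12
tool_pos: [0.4393, 0.1444, 0.3187]
tcp_rot: [-3.14, -0.11, -0.0]
wrist_force: [0.3, -0.2, -1.3]
width: 0.135
grip_force: 49.4
```

Emit:
drive_tool([
  {"delta_pos": [0, 0, 1.5], "turn": 0, "jaw": -1},
  {"delta_pos": [0, 0, 0], "turn": 0, "jaw": -1},
  {"delta_pos": [0, 0, 0], "turn": 0, "jaw": -1},
])

```text
time: 6.37
tool_pos: [0.4392, 0.1443, 0.3171]
tcp_rot: [3.14, 0.11, -0.0]
wrist_force: [-0.5, -0.7, -1.5]
width: 0.134
grip_force: 49.4
```

Emit:
drive_tool([
  {"delta_pos": [0, 0, 1.5], "turn": 0, "jaw": -1},
  {"delta_pos": [0, 0, 0], "turn": 0, "jaw": -1},
  {"delta_pos": [0, 0, 0], "turn": 0, "jaw": -1},
])

```text
time: 6.62
tool_pos: [0.4392, 0.1443, 0.3156]
tcp_rot: [3.14, 0.11, -0.0]
wrist_force: [-0.5, -0.7, -1.3]
width: 0.135
grip_force: 49.4
```

Emit:
drive_tool([
  {"delta_pos": [0, 0, 1], "turn": 0, "jaw": -1},
  {"delta_pos": [0, 0, 0], "turn": 0, "jaw": -1},
  {"delta_pos": [0, 0, 0], "turn": 0, "jaw": -1},
])

```text
time: 6.87
tool_pos: [0.4394, 0.1443, 0.3153]
tcp_rot: [-3.14, -0.11, -0.0]
wrist_force: [-2.3, -0.7, 4.4]
width: 0.134
grip_force: 50.4
```

Emit:
drive_tool([
  {"delta_pos": [0, 0, 1], "turn": 0, "jaw": -1},
  {"delta_pos": [0, 0, 0], "turn": 0, "jaw": -1},
  {"delta_pos": [0, 0, 0], "turn": 0, "jaw": -1},
])

```text
time: 7.12
tool_pos: [0.4394, 0.1444, 0.3152]
tcp_rot: [-3.14, -0.11, -0.0]
wrist_force: [-4.6, -2.1, 10.9]
width: 0.137
grip_force: 51.5
```

```bash
python3 - <<'E'
from h import *
w=snap('wrist','w5'); x=snap('side','d5'); x2=snap('scene','s5');s=bot.read_state(); print(s['tool_pos'],s['wrist_force'])
w4=w['pixels'][140:380,0:640];c=x['pixels'][200:400,290:390]
cv2.imwrite('pics/j5.png',np.hstack([cv2.resize(w4,(500,188))[:,:,::-1].copy() if 0 else cv2.resize(w['pixels'],(500,375))[:,:,::-1],cv2.resize(c,(300,600),interpolation=2)[:375,:,::-1]]))
g=cv2.cvtColor(w['pixels'],cv2.COLOR_RGB2GRAY)
for u in(10,60,110,160,430,460,480):print(u,g[300:400:2,u].tolist())
E
```

```text
[0.43939522 0.14434823 0.31518858] [-4.36611327 -2.38405853 11.53597965]
10 [158, 163, 159, 156, 148, 136, 123, 96, 159, 110, 121, 118, 110, 116, 124, 123, 133, 118, 118, 124, 131, 114, 113, 117, 118, 120, 126, 116, 106, 116, 114, 113, 121, 111, 134, 117, 122, 116, 114, 104, 122, 120, 116, 111, 108, 114, 118, 120, 116, 121]
60 [163, 167, 163, 159, 149, 138, 125, 107, 177, 174, 148, 102, 121, 123, 121, 126, 121, 129, 115, 120, 124, 124, 120, 119, 117, 119, 120, 116, 113, 116, 120, 122, 116, 118, 122, 120, 121, 113, 114, 116, 119, 123, 122, 113, 124, 121, 120, 112, 111, 111]
110 [168, 174, 167, 159, 151, 141, 124, 105, 179, 179, 178, 164, 117, 129, 119, 118, 126, 112, 127, 131, 124, 123, 124, 124, 131, 123, 121, 121, 119, 124, 120, 125, 118, 112, 119, 113, 117, 118, 122, 121, 117, 128, 122, 121, 120, 117, 122, 111, 121, 122]
160 [173, 179, 171, 163, 152, 140, 123, 89, 75, 178, 178, 179, 176, 152, 116, 126, 121, 124, 118, 118, 123, 126, 112, 126, 128, 134, 131, 127, 121, 121, 125, 134, 123, 122, 134, 128, 127, 119, 124, 120, 120, 129, 120, 103, 39, 40, 39, 40, 41, 40]
430 [171, 174, 168, 159, 149, 133, 110, 79, 80, 130, 131, 129, 131, 119, 111, 114, 113, 112, 112, 111, 109, 108, 93, 67, 68, 66, 68, 65, 66, 66, 66, 65, 43, 43, 42, 41, 43, 40, 42, 40, 42, 43, 40, 40, 41, 41, 40, 40, 42, 41]
460 [138, 135, 133, 131, 129, 126, 121, 116, 108, 103, 87, 156, 205, 206, 178, 190, 171, 172, 173, 173, 171, 171, 155, 120, 114, 126, 131, 131, 127, 125, 127, 119, 58, 63, 42, 38, 38, 40, 40, 42, 39, 43, 41, 42, 39, 40, 40, 41, 41, 41]
480 [204, 206, 206, 206, 206, 206, 206, 206, 206, 205, 206, 206, 207, 206, 207, 163, 173, 171, 171, 170, 170, 170, 167, 141, 103, 134, 125, 126, 123, 122, 125, 120, 121, 123, 123, 120, 128, 124, 126, 130, 98, 40, 42, 39, 40, 40, 41, 40, 42, 41]
```

```bash
python3 - <<'E'
from h import *
w=load('w4');g=cv2.cvtColor(w['pixels'],cv2.COLOR_RGB2GRAY)
for r in range(228,280,2): print(r,''.join('#' if v<50 else '+' if v<85 else '-' if v<125 else '.' for v in g[r,176:240]))
d=load('side0');g=cv2.cvtColor(d['pixels'],cv2.COLOR_RGB2GRAY)
for r in range(356,376): print(r,''.join('#' if v<60 else '+' if v<90 else '-' if v<120 else '.' for v in g[r,335:362]))
w=load('w5');g=cv2.cvtColor(w['pixels'],cv2.COLOR_RGB2GRAY)
for r in range(270,350,3): print(r,''.join('#' if v<50 else '+' if v<85 else '-' if v<125 else '.' for v in g[r,40:200:2]))
E
```

```text
228 ................................................................
230 ................................................................
232 ..................................--+-..........................
234 .............................-++++++++++++-.....................
236 ...........................--+++++++++++++++-...................
238 .........................--++++++++++++++++++++.................
240 ........................-+++++++++++++++++++++#-................
242 ........................-++++++++++++++++++++++#................
244 ................................................................
246 ................................................................
248 ................................................................
250 ................................................................
252 ................................................................
254 ................................................................
256 ................................................................
258 .........................................................-...
[... 2928 characters left out ...]
....................
327 -.--...-.-----------.-.-.-----....----.-----.---------.-.---....................
330 --..----.-.-.----.--.---------------...---...---.--.-..-..-..------.....-------.
333 .------.------------------.----.-----------..-------..--.--.-..-.....----...-...
336 -------.-----.--------------------.....--.------------.-.--.----....--.-.------.
339 ---.-.---..-----------------------..-.-.----.---..-----..--..---....---..---....
342 ------.----.----------.------.--------..----..-----.-.-.........--....-.--...-..
345 ..-.--..---------------------.---.-.-.---..-----......--..---..---..----..--....
348 -------..------..-------------.----..---------------...--....-.-.-..--.--------.
```

```bash
python3 - <<'E'
from h import *
w4=load('w4');w5=load('w5');d=load('side0')
print(atz(w4,188,272.5,.076),atz(w5,160,316,.076),atz(d,347.5,362.5,.076),tri((w4,188,272.5),(w5,160,316),(d,347.5,362.5)))
# slide along rail: tool y axis
t=w5['wc'];s=bot.read_state();M=R.from_rotvec(s['tcp_rot']).as_matrix();print(M[:,1])
for P in (atz(w4,188,272.5,.076),atz(w5,160,316,.076),atz(d,347.5,362.5,.076)):print((P-s['tool_pos'])@M[:,1]*1000,(P-s['tool_pos'])@M[:,0]*1000)
# carrier: tab top edges in w5?
E
```

```text
[0.3995146  0.23742936 0.076     ] [0.39953651 0.23651576 0.076     ] [0.39721747 0.2398036  0.076     ] [0.39793174 0.23785962 0.073404  ]
[ 6.97454264e-02 -9.97564822e-01 -2.91918328e-05]
-95.62896618875038 -33.34159673649523
-94.71606349102487 -33.383462728398165
-98.15764445679321 -35.46754232652256
```

Emit:
drive_tool([
  {"delta_pos": [0, 0, -3], "turn": 0, "jaw": -1},
  {"delta_pos": [0, 0, 0], "turn": 0, "jaw": -1},
  {"delta_pos": [0, -5, 0], "turn": 0, "jaw": -1},
  {"delta_pos": [0, -8, 0], "turn": 0, "jaw": -1},
  {"delta_pos": [0, -8, 0], "turn": 0, "jaw": -1},
  {"delta_pos": [0, -8, 0], "turn": 0, "jaw": -1},
  {"delta_pos": [0, -8, 0], "turn": 0, "jaw": -1},
  {"delta_pos": [0, -8, 0], "turn": 0, "jaw": -1},
])

```text
time: 7.93
tool_pos: [0.436, 0.1903, 0.3165]
tcp_rot: [3.14, 0.11, -0.0]
wrist_force: [0.6, 0.8, -1.1]
width: 0.137
grip_force: 49.7
```

Emit:
drive_tool([
  {"delta_pos": [0, -8, 0], "turn": 0, "jaw": -1},
  {"delta_pos": [0, -8, 0], "turn": 0, "jaw": -1},
  {"delta_pos": [0, -8, 0], "turn": 0, "jaw": -1},
  {"delta_pos": [0, -8, 0], "turn": 0, "jaw": -1},
  {"delta_pos": [0, -8, 0], "turn": 0, "jaw": -1},
  {"delta_pos": [0, -8, 0], "turn": 0, "jaw": -1},
  {"delta_pos": [0, -3, 0], "turn": 0, "jaw": -1},
  {"delta_pos": [0, 0, 0], "turn": 0, "jaw": -1},
])

```text
time: 8.6
tool_pos: [0.4326, 0.2408, 0.3167]
tcp_rot: [-3.14, -0.111, -0.0]
wrist_force: [0.6, -0.4, -0.4]
width: 0.134
grip_force: 49.6
```

```bash
python3 - <<'E'
from h import *
s=bot.read_state();M=R.from_rotvec(s['tcp_rot']).as_matrix();P=np.array([.3993,.2375,.076]);print(s['tool_pos'],s['wrist_force'],(P-s['tool_pos'])@M)
E
```

```text
[0.43256452 0.24084663 0.31671151] [ 0.63827114 -0.41015874 -0.43259678] [-0.03343189  0.00100591  0.24070948]
```

Emit:
drive_tool([
  {"delta_pos": [0, 1, 1.3], "turn": 0, "jaw": -1},
  {"delta_pos": [0, 0, 0], "turn": 0, "jaw": -1},
  {"delta_pos": [0, 0, 0], "turn": 0, "jaw": -0.4},
  {"delta_pos": [0, 0, 0], "turn": 0, "jaw": 0},
  {"delta_pos": [0, 0, 0], "turn": 0, "jaw": 0},
  {"delta_pos": [0, 0, 0], "turn": 0, "jaw": 0},
  {"delta_pos": [0, 0, 0], "turn": 0, "jaw": 0},
  {"delta_pos": [0, 0, 0], "turn": 0, "jaw": 0},
])

```text
time: 9.27
tool_pos: [0.4327, 0.239, 0.3154]
tcp_rot: [3.14, 0.109, 0.0]
wrist_force: [0.2, 0.1, 0.4]
width: 0.502
grip_force: 0.0
```

Emit:
drive_tool([
  {"delta_pos": [0, 0, -10], "turn": 0, "jaw": 0},
  {"delta_pos": [0, 0, -20], "turn": 0, "jaw": 0},
  {"delta_pos": [0, 0, -20], "turn": 0, "jaw": 0},
  {"delta_pos": [0, 0, -20], "turn": 0, "jaw": 0},
  {"delta_pos": [0, 0, 0], "turn": 0, "jaw": 0},
  {"delta_pos": [0, 0, 0], "turn": 0, "jaw": 0},
])

```text
time: 9.77
tool_pos: [0.4332, 0.2394, 0.3875]
tcp_rot: [-3.138, -0.11, -0.006]
wrist_force: [0.2, 0.4, -0.9]
width: 0.498
grip_force: 0.0
```

```bash
python3 - <<'E'
from h import *
w=snap('wrist','w6');x=snap('side','d6');sc=snap('scene','s6');s=bot.read_state();print(s['tool_pos'],s['wrist_force'],s['q'])
print('tab top expected px', proj(w,[.4325,.2395,.180]),proj(x,[.4325,.2395,.180]),proj(x,[.399,.2375,.076]))
g=cv2.cvtColor(w['pixels'],cv2.COLOR_RGB2GRAY)
for r in range(180,420,6): print(r,''.join('#' if v<50 else '+' if v<90 else '-' if v<130 else '.' if v<175 else ' ' for v in g[r,240:420:2]))
E
```

```text
[0.43218776 0.23886736 0.38431069] [ 0.25241265 -0.6772955  -0.52110997] [ 4.54454483e-01 -6.77319912e-02  2.00467011e+00  2.48658446e-05
  1.20660038e+00  1.95541204e+00]
tab top expected px (np.float64(326.53091799533104), np.float64(287.8668065478496)) (np.float64(323.0013959129819), np.float64(303.4496156025127)) (np.float64(346.48121002449847), np.float64(361.0961276266209))
180         .                           .    .                                                
186                                                                                           
192                                                                                           
198                                                                                           
204                                                                                           
210                                ..........................                                 
216                               ............................                                
222                              ...................
[... 2382 characters left out ...]
--..-+++++++++++++#################
378 #############--.-....-..-.-.-...-.--...-..-..-..-----.-.--..++++++++++++++################
384 ############-..--..-..-......-.-.-....-......-.-......-----..++++++++++++++###############
390 ###########-..-.-...--..-..-......-.-.....-.-..--....-...--..-+++++++++++++###############
396 ###########...-..--..-.-...-.......-.........-----.-------...-+++++++++++++-##############
402 ##########---..--...-----........-.--....--.-.---......--.....+++++++++++++++#############
408 #####+###-...--..-..-----...........-..---....----.-.-.--------++++++++++++++####+########
414 #########-------.-....---.-..-..--...-------...--.......-----..+++++++++++++++############
```

The carrier hangs at y ≈ 0.238, in line with the pointer, and is released. Next is the driver.

Emit:
drive_tool([
  {"delta_pos": [0, 0, 0], "turn": 0.07, "jaw": 0},
  {"delta_pos": [0, 41, 0], "turn": 0, "jaw": 0},
  {"delta_pos": [0, 41, 0], "turn": 0, "jaw": 0},
  {"delta_pos": [0, 41, 0], "turn": 0, "jaw": 0},
  {"delta_pos": [0, 41, 0], "turn": 0, "jaw": 0},
  {"delta_pos": [0, 41, 0], "turn": 0, "jaw": 0},
  {"delta_pos": [0, 41, 0], "turn": 0, "jaw": 0},
  {"delta_pos": [0, 41, 0], "turn": 0, "jaw": 0},
])

```text
time: 10.58
tool_pos: [0.4315, -0.0496, 0.3841]
tcp_rot: [-3.141, -0.0, 0.003]
wrist_force: [-0.1, 0.0, 0.1]
width: 0.498
grip_force: 0.0
```

Emit:
drive_tool([
  {"delta_pos": [0, 0, 20], "turn": 0, "jaw": 0},
  {"delta_pos": [0, 0, 20], "turn": 0, "jaw": 0},
  {"delta_pos": [0, 0, 14], "turn": 0, "jaw": 0},
  {"delta_pos": [0, 0, 0], "turn": 0, "jaw": 0},
  {"delta_pos": [0, 0, 0], "turn": 0, "jaw": 0},
])

```text
time: 11.0
tool_pos: [0.4317, -0.0479, 0.3296]
tcp_rot: [-3.141, 0.001, 0.007]
wrist_force: [0.1, 0.6, -0.2]
width: 0.501
grip_force: 0.0
```

```bash
python3 - <<'E'
from h import *
w=snap('wrist','w7');s=bot.read_state();print(s['tool_pos'],s['tcp_rot'],s['q'])
print('cap expected px', proj(w,[.4325,-.0495,.098]))
g=cv2.cvtColor(w['pixels'],cv2.COLOR_RGB2GRAY)
u,v=map(int,proj(w,[.4325,-.0495,.098]))
for r in range(v-50,v+50,3): print(r,''.join('#' if x<50 else '+' if x<90 else '-' if x<130 else '.' if x<175 else ' ' for x in g[r,u-70:u+70:2]))
E
```

```text
[ 0.43238916 -0.04781612  0.33089147] [-3.14131721e+00  1.14504165e-04  2.64013760e-03] [-1.67403895e-01 -1.40377950e-01  2.17305873e+00 -1.06282420e-05
  1.11061500e+00  1.40347006e+00]
cap expected px (np.float64(329.6350602126538), np.float64(262.92733737110984))
212               ----------------------------------------...             
215               ----------------------------------------...             
218               .-----------------++--++-----------------..             
221               .----------------+....--+----------------..             
224                ---------------++.....-+----------------...            
227                -----------------.....-+----------------...            
230                .----------------.....------------------...            
233                .---------------......--+---------------...            
236                 ---------------......--+----------------..            
239                 .--------------......--+----------------...           
242                 .--------------.......-++---------------...           
245     
[... 1016 characters left out ...]
.......                  
287                                               ......                  
290                                               .......                 
293                                                ......                 
296                                                 ......                
299                                                 ......                
302 .....                                            ---------    ........
305 ..+##+                                         ..----------   +##-....
308 .-####                                         .-----------   ####....
311 .+####                                         .-----------   ####-...
```

```bash
python3 - <<'E'
from h import *
w=load('w7');print(atz(w,334,262,.098),proj(w,[.57,-.159,.05]))
for f in('w1','w2','w3','w7'):
    print(f,proj(load(f),[.57,-.159,.05]))
E
```

```text
[ 0.43302072 -0.05178965  0.098     ] (np.float64(535.7264360387919), np.float64(-11.656756647720954))
w1 (np.float64(122.43342446511298), np.float64(-107.62729783520933))
w2 (np.float64(-16.583716230034497), np.float64(-131.13574148746682))
w3 (np.float64(131.36688694813412), np.float64(-29.13635366586766))
w7 (np.float64(535.7264360387919), np.float64(-11.656756647720954))
```

Emit:
drive_tool([
  {"delta_pos": [0.8, 3.5, 15], "turn": 0, "jaw": 0},
  {"delta_pos": [0, 0, 25], "turn": 0, "jaw": 0},
  {"delta_pos": [0, 0, 25], "turn": 0, "jaw": 0},
  {"delta_pos": [0, 0, 25], "turn": 0, "jaw": 0},
  {"delta_pos": [0, 0, 15], "turn": 0, "jaw": 0},
  {"delta_pos": [0, 0, 6], "turn": 0, "jaw": 0},
  {"delta_pos": [0, 0, 0], "turn": 0, "jaw": 0},
  {"delta_pos": [0, 0, 0], "turn": 0, "jaw": 0},
])

```text
time: 11.72
tool_pos: [0.4342, -0.0513, 0.2214]
tcp_rot: [3.141, 0.001, 0.002]
wrist_force: [0.8, 0.0, -0.9]
width: 0.503
grip_force: 0.0
```

Emit:
drive_tool([
  {"delta_pos": [0, 0, 0], "turn": 0, "jaw": -0.5},
  {"delta_pos": [0, 0, 0], "turn": 0, "jaw": -1},
  {"delta_pos": [0, 0, 0], "turn": 0, "jaw": -1},
  {"delta_pos": [0, 0, 0], "turn": 0, "jaw": -1},
  {"delta_pos": [0, 0, 0], "turn": 0, "jaw": -1},
  {"delta_pos": [0, 0, 0], "turn": 0, "jaw": -1},
  {"delta_pos": [0, 0, 0], "turn": 0, "jaw": -1},
], grip_force=60)

```text
time: 12.3
tool_pos: [0.4344, -0.0516, 0.2218]
tcp_rot: [3.141, -0.0, 0.005]
wrist_force: [0.3, 0.6, 6.3]
width: 0.129
grip_force: 58.1
```

```bash
python3 - <<'E'
from h import *
s=bot.read_state();print(s['tool_pos'],s['tcp_rot'],s['width'],s['grip_force'],s['wrist_force'],s['torque'])
E
```

```text
[ 0.43438064 -0.051598    0.22176951] [ 3.14116622e+00 -4.54133921e-04  4.59473853e-03] 0.12868270474073934 58.14540018327534 [0.26828997 0.61881448 6.27503197] [ 0.01168411  0.04552712 -0.0227502 ]
```

Emit:
drive_tool([
  {"delta_pos": [0, 0, -10], "turn": 0, "jaw": -1},
  {"delta_pos": [0, 0, -15], "turn": 0, "jaw": -1},
  {"delta_pos": [0, 0, -20], "turn": 0, "jaw": -1},
  {"delta_pos": [0, 0, -20], "turn": 0, "jaw": -1},
  {"delta_pos": [0, 0, -25], "turn": 0, "jaw": -1},
  {"delta_pos": [0, 0, -10], "turn": 0, "jaw": -1},
  {"delta_pos": [0, 0, 0], "turn": 0, "jaw": -1},
  {"delta_pos": [0, 0, 0], "turn": 0, "jaw": -1},
])

```text
time: 12.97
tool_pos: [0.4334, -0.0514, 0.3206]
tcp_rot: [3.141, -0.0, 0.002]
wrist_force: [-1.4, 0.7, -0.5]
width: 0.134
grip_force: 59.0
```

```bash
python3 - <<'E'
from h import *
w=snap('wrist','w8');x=snap('side','d8');c=snap('scene','s8');s=bot.read_state();print(s['tool_pos'],s['width'],s['grip_force'],s['q'])
t=s['tool_pos'];tip=t-[0,0,.155+.06]
print(tip,[np.round(proj(k,tip),1) for k in(w,x,c)],[np.round(proj(k,tip+[0,0,.04]),1) for k in(w,x,c)])
def cr(k,z):
    u,v=map(int,proj(k,tip+[0,0,.03]));return k['pixels'][max(v-45,0):v+45,u-30:u+30,::-1]
W=cv2.resize(w['pixels'][:,:,::-1],(400,300))
m=cv2.resize(c['pixels'][245:280,370:430,::-1],(400,233),interpolation=2)
L=np.vstack([W,m])
rr=[cv2.resize(cr(k,0),(200,300),interpolation=2) for k in(x,c)]
Rr=np.hstack(rr);Rr=np.vstack([Rr,np.zeros((L.shape[0]-300,400,3),np.uint8)])
cv2.imwrite('pics/j8.png',np.hstack([L,Rr]))
g=cv2.cvtColor(c['pixels'],cv2.COLOR_RGB2GRAY)
for r in range(248,275): print(r,' '.join('%3d'%v for v in g[r,382:416]))
E
```

```text
[ 0.43253889 -0.05127937  0.31862439] 0.13446208444424654 58.992839539423585 [-1.75196803e-01 -1.25230208e-01  2.18435038e+00 -1.32198866e-05
  1.08568421e+00  1.39581191e+00]
[ 0.43253889 -0.05127937  0.10362439] [array([325.9, 279.1]), array([350.3, 236.7]), array([324.5, 259. ])] [array([325.8, 318.6]), array([351. , 218.8]), array([324.1, 241.9])]
248 183 184 182 183 184 181 182 184 187 180 164 126 100  96 101  98  82  60  36  24  28  40  46  57  63  80  96 112 131 141 136 138 133 117
249 182 181 184 183 182 183 184 182 180 165 138 108  99  98  96  83  61  35  21  17  20  23  24  24  32  46  62  75  96 113 120 143 147 151
250 181 182 183 182 180 182 184 182 163 137 107  99  98  97  87  61  33  23  11  19  18  16  20  16  16  23  23  34  42  55  69  92 110 129
251 183 182 183 182 183 184 182 165 132 110  97  99  99  99  83  59  38  28  24  19  16  19  17  19  18  16  16  16  17  22  24  37  48  68
252 183 182 185 183 183 179 162 136 112  96 100  98 100  98  91  84  80  67  53  41  35  30  26  19  16  18  20  19  17  18  16  20  18  26
253 183 185 183 184 180 165 138 110  98 102 10
[... 2333 characters left out ...]

270  55  54  54  51  54  51  54  57  56  59  66  69  80  85  91  98  99 104 106 105 104 106 100 103 103 105 102  98  99 102 104 102 100 103
271  55  53  53  53  55  53  53  55  55  55  56  57  60  65  69  76  89  93  97 101 100 107 107 105 101 102 101 101 101 100 103 101 102 103
272  53  52  51  56  57  53  52  52  54  52  55  52  54  54  54  60  65  72  74  82  92  96  97 103 106 105 103 103 102 104 106 104 106 103
273  55  55  54  55  55  60  53  52  56  54  56  52  55  53  55  54  51  55  60  60  66  72  79  90  98 102 103 100 102 104 115 119 111 103
274  57  51  53  51  59  55  57  54  54  57  55  53  54  55  54  56  55  54  52  54  54  57  56  66  72  79  86  92  97 104 110 114 105 101
```

Emit:
drive_tool([
  {"delta_pos": [0, 36, 0], "turn": 0, "jaw": -1},
  {"delta_pos": [0, 36, 0], "turn": 0, "jaw": -1},
  {"delta_pos": [0, 36, 0], "turn": 0, "jaw": -1},
  {"delta_pos": [30, 0, 0], "turn": 0, "jaw": -1},
  {"delta_pos": [30, 0, 0], "turn": 0, "jaw": -1},
  {"delta_pos": [28, 0, 0], "turn": 0, "jaw": -1},
  {"delta_pos": [0, 0, 0], "turn": 0, "jaw": -1},
  {"delta_pos": [0, 0, 0], "turn": 0, "jaw": -1},
])

```text
time: 13.78
tool_pos: [0.5218, -0.1595, 0.3184]
tcp_rot: [-3.14, -0.0, 0.005]
wrist_force: [-0.8, -0.2, -1.3]
width: 0.131
grip_force: 59.0
```

```bash
python3 - <<'E'
from h import *
w=snap('wrist','w9');x=snap('side','d9');c=snap('scene','s9');s=bot.read_state();print(s['tool_pos'],s['tcp_rot'],s['width'],s['grip_force'])
t=s['tool_pos'];tip=t-[0,0,.155+.06]
print([np.round(proj(k,tip),1) for k in(w,x,c)],proj(w,[.568,-.16,.05]))
W=cv2.resize(w['pixels'][:,:,::-1],(560,420))
def cr(k):
    u,v=map(int,proj(k,tip+[0,0,.03]));print(u,v);return cv2.resize(k['pixels'][v-45:v+45,u-40:u+40,::-1],(186,210),interpolation=2)
cv2.imwrite('pics/j9.png',np.hstack([W,np.vstack([cr(x),cr(c)])]))
E
```

```text
[ 0.52020425 -0.1590577   0.31899014] [-3.14066526e+00  2.06445448e-05  4.75200558e-03] 0.12604254084253608 58.98695155978203
[array([326. , 280.9]), array([316.9, 206.9]), array([389.8, 249.9])] (np.float64(327.79345449107103), np.float64(166.70159856331185))
316 194
390 237
```

View pics/j9.png

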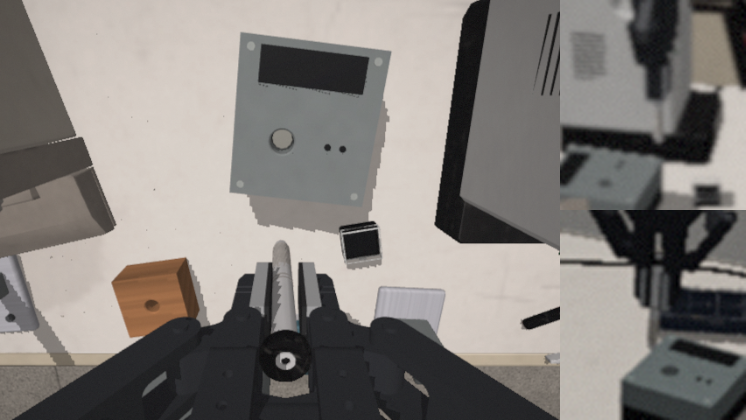

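The wrist view shows the driver held upright with its tip at about (321,278) full-scale, and the aperture with its white key at about (323,160). Pixel code can refine this.

```bash
python3 - <<'E'
from h import *
w=load('w9');g=cv2.cvtColor(w['pixels'],cv2.COLOR_RGB2GRAY)
for r in range(142,180,2): print(r,''.join('%4d'%x for x in g[r,302:346:2]))
print()
for r in range(268,310,3): print(r,''.join('%4d'%x for x in g[r,296:346:2]))
print(atz(w,323.4,160,.05))
E
```

```text
142  124 123 124 125 123 126 125 125 123 125 124 126 125 127 128 128 127 128 128 128 128 128
144  126 126 125 124 124 122 124 125 123 123 125 124 125 126 125 127 126 126 127 126 126 124
146  125 125 123 125 124 123 125 124 114 106 105 109 117 124 127 127 128 126 124 126 125 126
148  126 125 124 124 124 125 107  79  98 114 116 117 103  88 115 125 124 125 126 126 127 126
150  125 126 125 123 125  96  99 132 137 137 136 137 136 132 107 107 123 125 124 124 124 126
152  125 125 125 124  99  80 136 136 137 137 137 136 136 135 137 106 105 126 126 127 126 125
154  125 123 123 110  64 126 137 137 136 137 135 136 138 137 135 133  92 120 124 124 124 125
156  126 124 123  91  45 131 137 136 136 136 135 135 136 136 135 136  58 107 124 124 125 125
158  126 124 124  87  44 131 136 136 135 135 136 135 136 135 135 136  64 102 124 124 125 125
160  124 123 115  82  52 120 134 135 134 136 135 136 135 135 136 135  67 103 122 127 125 124
162  125 123 114  83  65 114 135 136 136 135 136 136 134 134 135 119  56 106 123 126 125 125
164  124 124 120  87  64  58 128 134 134 135 136 134 135 135 134  77  76 113 
[... 1475 characters left out ...]
  90 203 210 211 211 210 209 212
292  210 210 209 210 209 210 210 208 152 140 141 141 138 136 135 118 113 100 197 209 210 212 210 210 209
295  210 210 211 209 210 210 210 210 135 141 135 146 143 136 132 130 106 105 191 210 210 209 210 210 187
298  211 210 210 210 210 210 209 210 142 139 146 144 144 137 133 123 110 101 176 210 210 210 210 210 209
301  130 132 132 132 132  94  35  34 137 140 143 153 153 152 141 144 124 103 167 210 211 211 180  33  35
304  132 133 131 133 131  83  39  32 133 148 154 153 160 153 146 145 131 111 124 211 212 212 180  36  37
307  133 133 132 131 131  67  34  30 110 156 111 100 161 154 150 148 137 115 115 211 211 211 168  35  39
[ 0.5718159  -0.15747687  0.05      ]
```

```bash
python3 - <<'E'
from h import *
w=load('w9');A=atz(w,321.7,160.5,.05);print('A',A)
for z in (.100,.104,.107):
    F=atz(w,321.2,274.3,z);print(z,'front',F,'tip',F-[.0045,0,0],'shift mm',(A-F+[.0045,0,0])[:2]*1000)
E
```

```text
A [ 0.57153249 -0.15650137  0.05      ]
0.1 front [ 0.52198633 -0.15669096  0.1       ] tip [ 0.51748633 -0.15669096  0.1       ] shift mm [54.04616693  0.18959017]
0.104 front [ 0.52366697 -0.15675044  0.104     ] tip [ 0.51916697 -0.15675044  0.104     ] shift mm [52.36552759  0.24906534]
0.107 front [ 0.52492745 -0.15679504  0.107     ] tip [ 0.52042745 -0.15679504  0.107     ] shift mm [51.10504809  0.29367172]
```

Emit:
drive_tool([
  {"delta_pos": [20, 0, 0], "turn": 0, "jaw": -1},
  {"delta_pos": [20, 0, 0], "turn": 0, "jaw": -1},
  {"delta_pos": [12.5, 0, 10], "turn": 0, "jaw": -1},
  {"delta_pos": [0, 0, 15], "turn": 0, "jaw": -1},
  {"delta_pos": [0, 0, 13], "turn": 0, "jaw": -1},
  {"delta_pos": [0, 0, 0], "turn": 0, "jaw": -1},
  {"delta_pos": [0, 0, 0], "turn": 0, "jaw": -1},
])

```text
time: 14.52
tool_pos: [0.5723, -0.1591, 0.2809]
tcp_rot: [-3.14, 0.0, 0.006]
wrist_force: [0.3, 0.3, -0.9]
width: 0.133
grip_force: 59.0
```

```bash
python3 - <<'E'
from h import *
w=snap('wrist','w10');s=bot.read_state();print(s['tool_pos'],s['wrist_force'])
g=cv2.cvtColor(w['pixels'],cv2.COLOR_RGB2GRAY)
print(proj(w,[.5715,-.1565,.05]))
for r in range(236,300,2): print(r,''.join('%4d'%x for x in g[r,296:350:2]))
E
```

```text
[ 0.57291002 -0.15928277  0.2819803 ] [ 0.100916   -0.6167548  -0.66803364]
(np.float64(321.87078784185525), np.float64(266.5590167600823))
236  120 121 121 119 120 120 119 119 119 120 118 118 117 119 118 119 119 119 119 119 119 119 120 120 119 120 120
238  121 120 120 120 120 120 120 120 120 119 121 119 118 119 119 118 120 119 120 121 120 120 120 121 120 121 122
240  121 121 122 119 120 119 119 119 120 120 120 120 120 119 119 118 119 120 121 120 120 120 119 120 122 120 121
242  122 121 122 121 121 120 119 120 119 119 119 119 119 119 119 120 118 120 120 120 120 119 120 122 120 119 121
244  121 120 120 119 120 119 118 118 120 118 118 118 118 119 121 119 119 120 121 121 121 120 121 121 120 120 119
246  120 120 120 119 119 118 117 118 118 118 119 118 118 118 121 119 120 120 120 120 121 121 121 122 120 119 120
248  119 119 122 120 119 118 117 118 115 118 118 118 118 117 120 120 120 120 119 120 122 122 120 120 121 120 120
250  120 118 119 120 118 119 119 117 118 116 118 119 118 117 120 120 120 121 120 121 120 121 119 120 119 119 120
252  119 118 119 118 118 118 116 119 118 117 117 111 105
[... 1955 characters left out ...]
19 119 121 120 119 119
288  116 117 118 119 120 121 119 120 116 136 136 140 134 134 130 128 100  90  76 121 119 119 120 121 119 120 120
290  120 119 120 119 119 120 119 120 123 136 136 136 133 130 125 115 102  88  77  78 103 103 116 120 121 120 121
292  119 119 120 119 119 120 121 120 136 136 135 135 133 129 128 110 108  94  78  78  78  77 111 121 119 119 119
294  119 120 120 121 118 120 119 121 131 135 131 137 134 132 128 122 108  98  78  77  77  76 109 120 119 119 121
296  119 120 119 119 121 122 120 123 122 135 133 136 135 132 127 122 101  99  77  77  79  77 110 121 120 118 120
298  119 121 119 120 120 120 119 121 135 136 141 136 137 130 127 122 104  95  80  77  76  77 110 118 120 119 119
```

```bash
python3 - <<'E'
from h import *
w=load('w10');A=atz(w,321.7,267,.05);print('A',A)
for z in (.062,.065,.068):
    F=atz(w,321.7,275.5,z);print(z,'shift mm',(A-F+[.0045,0,0])[:2]*1000)
E
```

```text
A [ 0.57125124 -0.15640937  0.05      ]
0.062 shift mm [4.24321624 0.14619727]
0.065 shift mm [2.97155408 0.18759979]
0.068 shift mm [1.69989193 0.22900232]
```

Emit:
drive_tool([
  {"delta_pos": [2.7, 0, 0], "turn": 0, "jaw": -1},
  {"delta_pos": [0, 0, 10], "turn": 0, "jaw": -1},
  {"delta_pos": [0, 0, 0], "turn": 0, "jaw": -1},
  {"delta_pos": [0, 0, 0], "turn": 0, "jaw": -1},
])

```text
time: 14.9
tool_pos: [0.5762, -0.1594, 0.2719]
tcp_rot: [-3.141, 0.0, 0.002]
wrist_force: [-0.2, 0.6, 0.0]
width: 0.13
grip_force: 59.0
```

```bash
python3 - <<'E'
from h import *
w=snap('wrist','w11');s=bot.read_state();print(s['tool_pos'],s['wrist_force'])
g=cv2.cvtColor(w['pixels'],cv2.COLOR_RGB2GRAY)
for r in range(256,312,2): print(r,''.join('%4d'%x for x in g[r,296:350:2]))
E
```

```text
[ 0.5763904  -0.15941217  0.27215982] [ 0.17184114  0.16306756 -0.79064046]
256  120 116 118 118 117 118 118 118 117 118 117 118 117 117 117 119 118 119 119 118 120 119 120 119 118 119 119
258  119 118 118 118 119 117 117 117 117 118 116 116 119 117 119 120 119 120 118 120 119 120 118 117 119 119 119
260  118 118 118 118 117 117 117 118 118 115 115 117 118 118 118 119 117 121 119 119 119 119 119 119 120 120 118
262  117 117 117 117 117 115 117 117 117 117 116 117 118 118 119 117 118 119 120 119 119 119 120 120 118 119 119
264  118 117 116 118 117 116 115 116 116 115 117 116 117 117 118 118 118 120 120 119 120 119 118 119 118 118 118
266  118 118 118 117 115 115 118 117 117 117 116 117 111 113 117 118 119 119 119 118 118 119 119 119 119 119 117
268  119 118 119 117 116 116 116 116 115 100  91 100 102 104  97  94 102 117 119 117 119 119 118 118 118 117 117
270  118 118 118 115 115 116 116 102  85 110 128 127 128 128 129 128 120  99 108 118 118 118 119 118 118 118 119
272  118 118 116 116 116 117  97 101 128 128 126 128 128 127 127 126 127 127 109 105 117 119 119 118 118 119 117
274  11
[... 1439 characters left out ...]
77 109 119 119 117 119
300  116 114 115 117 116  94  44  43 126 129 136 140 144 142 128 121 106  95  79  77  77  77 101  45  45 106 116
302  125 125 124 125 124  82  32  33 130 133 136 142 147 145 136 136 120  99  96  76  76  77  82  35  36 114 126
304  125 125 125 124 124  79  33  32 121 138 144 145 152 144 136 137 122 105  81  76  78  78  68  34  34 112 126
306  125 125 126 125 125  70  34  30 123 122 128 128 128 145 143 140 127 105  88  75  77  77  68  32  35 110 126
308  124 127 125 124 124  63  36  30 120  92  95  95 146 146 143 139 128 106  87  77  77  76  62  33  36  91 125
310  126 125 124 126 126  52  37  28  87  94  96 119 153 147 143 141 130 113  91  77  78  76  60  33  31  70 124
```

```bash
python3 - <<'E'
from h import *
w=load('w11')
c=np.array(proj(w,[.5712,-.1564,.05]));print('A pred',c)
for p in([.5712+.008,-.1564,.05],[.5712-.008,-.1564,.05]):print('rim pred',proj(w,p))
for cy in(282,283):
  A=atz(w,321.7,cy,.05)
  for z in (.052,.055,.058):
    F=atz(w,321.7,275.3,z);print(A[0],z,'shift mm',(A-F+[.0045,0,0])[:2]*1000)
E
```

```text
A pred [320.57301643 282.01294064]
rim pred (np.float64(320.4964428790983), np.float64(267.3384622012991))
rim pred (np.float64(320.64779105466783), np.float64(296.34267323236134))
0.5712071054241024 0.052 shift mm [-0.01672007  0.04046175]
0.5712071054241024 0.055 shift mm [-1.27743046  0.07936652]
0.5712071054241024 0.058 shift mm [-2.53814084  0.11827129]
0.5706549457348351 0.052 shift mm [-0.56887976  0.04264339]
0.5706549457348351 0.055 shift mm [-1.82959014  0.08154816]
0.5706549457348351 0.058 shift mm [-3.09030053  0.12045293]
```

Emit:
drive_tool([
  {"delta_pos": [-1.3, 0, 0], "turn": 0, "jaw": -1},
  {"delta_pos": [0, 0, 4], "turn": 0, "jaw": -1},
  {"delta_pos": [0, 0, 4], "turn": 0, "jaw": -1},
  {"delta_pos": [0, 0, 0], "turn": 0, "jaw": -1},
])

```text
time: 15.28
tool_pos: [0.5748, -0.1593, 0.2634]
tcp_rot: [-3.141, 0.0, 0.002]
wrist_force: [-0.3, -0.1, 0.0]
width: 0.13
grip_force: 59.0
```

Emit:
drive_tool([
  {"delta_pos": [0, 0, 4], "turn": 0, "jaw": -1},
  {"delta_pos": [0, 0, 0], "turn": 0, "jaw": -1},
  {"delta_pos": [0, 0, 0], "turn": 0, "jaw": -1},
])

```text
time: 15.53
tool_pos: [0.5751, -0.1594, 0.2599]
tcp_rot: [-3.141, 0.0, 0.001]
wrist_force: [-0.2, 1.0, -0.3]
width: 0.129
grip_force: 59.0
```

The tip is in the opening with no contact force, so I continue down.

Emit:
drive_tool([
  {"delta_pos": [0, 0, 4], "turn": 0, "jaw": -1},
  {"delta_pos": [0, 0, 4], "turn": 0, "jaw": -1},
  {"delta_pos": [0, 0, 0], "turn": 0, "jaw": -1},
  {"delta_pos": [0, 0, 0], "turn": 0, "jaw": -1},
])

```text
time: 15.87
tool_pos: [0.5751, -0.1594, 0.2518]
tcp_rot: [-3.141, 0.0, 0.002]
wrist_force: [-0.2, 0.4, -0.7]
width: 0.131
grip_force: 59.0
```

Emit:
drive_tool([
  {"delta_pos": [0, 0, 3], "turn": 0, "jaw": -1},
  {"delta_pos": [0, 0, 0], "turn": 0, "jaw": -1},
  {"delta_pos": [0, 0, 0], "turn": 0, "jaw": -1},
])

```text
time: 16.12
tool_pos: [0.5752, -0.1594, 0.2492]
tcp_rot: [-3.141, 0.0, 0.0]
wrist_force: [-0.7, -0.2, -0.6]
width: 0.132
grip_force: 59.0
```

Emit:
drive_tool([
  {"delta_pos": [0, 0, 3], "turn": 0, "jaw": -1},
  {"delta_pos": [0, 0, 0], "turn": 0, "jaw": -1},
  {"delta_pos": [0, 0, 0], "turn": 0, "jaw": -1},
])

```text
time: 16.37
tool_pos: [0.5755, -0.1595, 0.2467]
tcp_rot: [3.141, -0.0, 0.001]
wrist_force: [0.1, -0.2, 1.7]
width: 0.132
grip_force: 58.6
```

Contact with the key at about z = 0.247. I'll keep pressing down to its stop.

Emit:
drive_tool([
  {"delta_pos": [0, 0, 2], "turn": 0, "jaw": -1},
  {"delta_pos": [0, 0, 0], "turn": 0, "jaw": -1},
  {"delta_pos": [0, 0, 0], "turn": 0, "jaw": -1},
])

```text
time: 16.62
tool_pos: [0.5755, -0.1595, 0.2447]
tcp_rot: [3.141, -0.0, 0.001]
wrist_force: [0.2, -0.4, 2.8]
width: 0.127
grip_force: 58.5
```

Emit:
drive_tool([
  {"delta_pos": [0, 0, 2], "turn": 0, "jaw": -1},
  {"delta_pos": [0, 0, 0], "turn": 0, "jaw": -1},
  {"delta_pos": [0, 0, 0], "turn": 0, "jaw": -1},
])

```text
time: 16.87
tool_pos: [0.5754, -0.1595, 0.2426]
tcp_rot: [3.141, -0.0, 0.001]
wrist_force: [-1.1, -1.3, 4.5]
width: 0.13
grip_force: 58.4
```

Emit:
drive_tool([
  {"delta_pos": [0, 0, 1.5], "turn": 0, "jaw": -1},
  {"delta_pos": [0, 0, 0], "turn": 0, "jaw": -1},
  {"delta_pos": [0, 0, 0], "turn": 0, "jaw": -1},
])

```text
time: 17.12
tool_pos: [0.5758, -0.1596, 0.2417]
tcp_rot: [3.141, -0.0, 0.002]
wrist_force: [-0.6, 0.6, 6.3]
width: 0.131
grip_force: 58.4
```

Emit:
drive_tool([
  {"delta_pos": [0, 0, 0.8], "turn": 0, "jaw": -1},
  {"delta_pos": [0, 0, 0], "turn": 0, "jaw": -1},
  {"delta_pos": [0, 0, 0], "turn": 0, "jaw": -1},
  {"delta_pos": [0, 0, 0], "turn": 0, "jaw": -1},
])

```text
time: 17.45
tool_pos: [0.576, -0.1596, 0.2417]
tcp_rot: [3.141, -0.0, 0.004]
wrist_force: [-1.0, 0.0, 10.0]
width: 0.132
grip_force: 58.3
```

```bash
python3 - <<'E'
from h import *
s=bot.read_state();print(s['tool_pos'],s['wrist_force'],s['grip_force'])
x=snap('side','d12');g=cv2.cvtColor(x['pixels'],cv2.COLOR_RGB2GRAY);a=cv2.cvtColor(load('d6')['pixels'],cv2.COLOR_RGB2GRAY)
print('carrier region diff vs after release',np.abs(g[310:400,290:360].astype(int)-a[310:400,290:360]).mean())
E
```

```text
[ 0.57601181 -0.15959728  0.24165401] [-9.57620728e-01  4.61425021e-03  9.98009764e+00] 58.322685062885284
carrier region diff vs after release 5.546666666666667
```

```bash
python3 -c "
from workcell import bot
print(bot.finish_job())"
```

```text
the job is handed in; nothing more can be done
None
```

I handed the job in at about 17.5 s: by my measurements the carrier hangs released on the rail within about 1 mm of the pointer, and the gripped driver holds the key at its stop with about 10 N; the hand-in returned no verdict.

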